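Close the document wallet with its tuck flap

TASK

Close the board document wallet that lies on the lab bench: push its standing flap over onto the front, then press the flap flat near its crease so that the tongue on its end slides in beneath the black retaining bar and the flap stays shut by itself. Leave the wallet lying where it is, neither lifted nor shoved along the bench, and do not disturb the jar, the tape dispenser, the dissection tray or the pencil.

Things in the scene. Friction and masses are not known exactly. Their poses are not given: they have to be found in the camera images.
- wallet: loose brown board document wallet packed with papers, lying flat, about 0.9 kg, 175 (x) by 235 (y) by 28 mm thick, turned any way on the bench. Origin: centre of its underside; x points from the flap's hinge edge (a long edge) across to the opposite edge, the way the flap folds; y along the hinge, z up. A black retaining bar is fixed on its upper (front) face.
- flap_hinge (a point): middle of the flap's hinge line, on the wallet's -x top edge, 29.5 mm above the bench (half a board above the front face). Axes as the wallet's. The flap is a 3 mm board panel, 231 mm wide along the hinge and 70 mm from hinge to crease, with a tongue of the same board beyond the crease.
- crease (a point): middle of the crease (score line) between flap panel and tongue, 70 mm from the hinge line, mid-thickness; moves with the panel, its x axis pointing from hinge to crease. The tongue is 140 mm wide, centred, and reaches 60 mm beyond the crease, with rounded corners.
- tongue_edge (a point): middle of the tongue's free edge, 60 mm from the crease, mid-thickness; x axis from crease to edge. With all flat it lies 130 mm from the hinge line, 12 mm past the lip. With the crease bent as at the start it comes down on the front face short of the lip; pressing the panel flat then slides it along the face under the bar.
- lip (a point): middle of the lower near edge of the retaining bar, 118 mm from the hinge line and 8 mm above the wallet's front face (36 mm above the bench). Axes as the wallet's. The bar is black plastic, 18 mm wide (x), 3 mm thick, and stands on a foot at each end; the opening under it is 160 mm wide and 8 mm high.
- flap (a joint): angle of the flap panel, rad: 0 = folded flat on the wallet's front, 1.57 = upright, more = leaning back off the wallet; 1.3 to 1.8 at the start, limit 2.3. Stiff, springy hinge: the flap stays as it stands at the start, 1 to 2 N at its crease folds it, and it springs up to 50 to 60 degrees if let go without its tongue under the bar.
- tongue (a joint): bend at the crease, rad: 0 = tongue straight on from the panel, positive = bent towards the flap's inner side (down when the flap lies over); 1.1 to 1.4 at the start, limits -0.15 and 1.7. The crease is stiff and stays as it is left; about 1 N at the tongue's edge bends it.
- jar_mid (a point): glass specimen jar with white cap, 72 mm across and 102 mm tall, loose, standing to the left of the wallet (+y); the point is at its middle, 51 mm up. Not to be disturbed.
- dispenser_mid (a point): small dark tape dispenser, about 75 by 20 by 57 mm, loose, to the left of the wallet (+y); the point is 30 mm above its underside. Not to be disturbed.
- tray_mid (a point): white dissection tray, 224 by 160 mm over the rim and 23 mm high, loose, to the right of the wallet (-y); the point is at its centre, 11 mm up. Not to be disturbed.
- pencil_mid (a point): pencil, 185 mm long, 7 mm thick, lying loose on the wallet's front between the retaining bar and the edge beyond it, along the bar; the point is at its middle. Not to be disturbed.

How it is judged:
By the outcome, as a careful person would: the job done as asked, in the order asked, and still so for the second after the job is handed in, with the robot touching nothing.
It also fails if it takes over 38 s, if anything falls off the work surface, if the arm or the gripper's body presses on something with over 40 N, if the wrist force passes 120 N, or if a joint passes its speed limit or range.

ROBOT

A 7-joint arm with a two-finger parallel gripper is mounted at the origin on the work surface. World frame = base frame: x ahead of the robot, y to its left, z up, the work surface at z = 0. Lengths are in m, angles in rad, forces in N, time in s.
With the tool pointing down it reaches from about 0.425 to 0.975 m from the base axis. Payload 16.7 kg.
Tool frame: the origin (TCP) lies midway between the tips of the shut fingers; the grasp point (between the pads) lies 19 mm behind it; z points along the fingers, y is the line along which they close (so a half turn about z gives the same grasp; the last joint's range is limited). The gripper opens to 85 mm and grips with 20 to 120 N. Pads are 22 mm wide; open, the fingers measure 114 mm over their backs; the gripper's body (76 mm by 85 mm) begins 54 mm behind the grasp point. The pads swing forward as they close: fully open they stand 13 mm farther back than shut.
Start: joints at [1.083, 0.426, 0.074, 1.606, -0.034, 1.111, -0.067], TCP at [0.224, -0.637, 0.231] pointing down, gripper open.
Joint ranges: [-2.85, 2.85], [-0.5, 2.14], [-1.23, 1.37], [0.21, 2.46], [-1.02, 4.16], [0.16, 2.05], [-2.73, 2.73]. Speed limits (rad/s): [1.89, 1.89, 2.39, 2.39, 3.01, 3.01, 3.01].

INTERFACE

Orientations are given as a unit quaternion [x, y, z, w].
In Python, from bench import bot gives the robot as it stands. The module is installed in compiled form; this text tells all that it offers.
- The arm moves only by the shell command python3 -m jog 'ROWS' [FORCE]. ROWS is JSON, a list of rows, each a list of 7 numbers: the shift along the world's x, y, z in cm, then the turn, a rotation vector about the world's x, y, z in degrees, then the opening, from 0 (shut) to 1 (fully open). A call has exactly 5 rows; each row is the pose to reach, as a shift and turn from the pose commanded when the call began; what a row does not reach only later rows make up. A row lasts 1/10 s, in which the tool goes at most 50 mm and 8.59 degrees, less where a joint would pass 70% of its speed; a pose out of reach is approached as far as the arm can. A call with a gripper value outside its range is refused whole. The fingers move at their own pace and stop on an object; FORCE is the grip in N (left out, the last holds). Time passes only in rows, so rows that repeat a pose let the fingers close, or fill a call up. It gives the time, the measured TCP pose, the force, the opening and the grip force at its end, in the units of the state.
- bot.get_obs(): the state, without advancing time (a new reading comes with each control period).
- bot.capture(name): name is "scene" or "top"; returns a dict with "image" (400x640x3 uint8, blue, green, red), "camera_matrix" (3x3 intrinsics, pixels), "rvec" (rotation vector, rad) and "tvec" (3), from world to camera coordinates, as OpenCV has them. Camera axes: x right, y down, z forward; pixel columns grow to the right and rows downward; lengths in m; the calibration is good to about 2 mm. A picture is of the moment at which its call begins. There is no depth.
- bot.sign_off(): hands the job in; it is judged then, once.
The state is a dict: "t": time; "q": joint angles; "dq": joint speeds; "tau": joint torques, N m; "position": TCP position; "orientation": TCP orientation; "contact_force": force on the tool from outside, world axes, zero at the start; "torque": the same for the moment, N m; "grip_width": opening from 0.0 (shut) to 1.0 (fully open); "finger_force": force on a finger pad.
Only numpy, scipy, OpenCV 4.12 (cv2) and the standard library are available. Lean on these libraries where they do the work, as an engineer would, in place of code of your own. Each camera call takes 0.05 s, during which the arm holds its last target. There are 200 camera calls.

## Working session

There is one attempt and no reset: what is moved stays moved. The work goes in short steps, Python scripts to look and compute and a shell command to move; the robot and the scene stay as the last step left them, time stands still between calls to the robot, and variables do not carry over. Pictures are saved under pics/ and viewed, at most 10 in all, crops included, and the job is handed in when it is done.

```bash
mkdir -p pics
python3 - <<'E'
from bench import bot
import cv2,pickle
d={}
for n in("scene","top"):
    c=bot.capture(n);d[n]=c;cv2.imwrite(f"pics/{n}0.png",c["image"]);print(n,c["camera_matrix"].tolist(),c["rvec"],c["tvec"])
pickle.dump(d,open("c0.pkl","wb"))
o=bot.get_obs();print(o["t"],o["position"],o["orientation"],o["contact_force"])
E
```

```text
scene [[520.1688225277419, 0.0, 317.3534933419136], [0.0, 520.1688225277419, 192.30643637424546], [0.0, 0.0, 1.0]] [ 1.86482076  1.83556229 -0.63767365] [ 0.00938118 -0.42239897  1.81239981]
top [[429.3846968519117, 0.0, 323.2309844917299], [0.0, 429.3846968519117, 200.71493242146542], [0.0, 0.0, 1.0]] [ 2.14915779 -2.17442893  0.1380004 ] [-0.02895955  0.56434934  0.92081633]
0.1 [ 0.22422959 -0.63627054  0.23069385] [ 9.85682245e-01  1.68612493e-01 -1.31878633e-04 -5.67179039e-04] [-0.05259763  0.09005995 -0.23311959]
```

View pics/scene0.png

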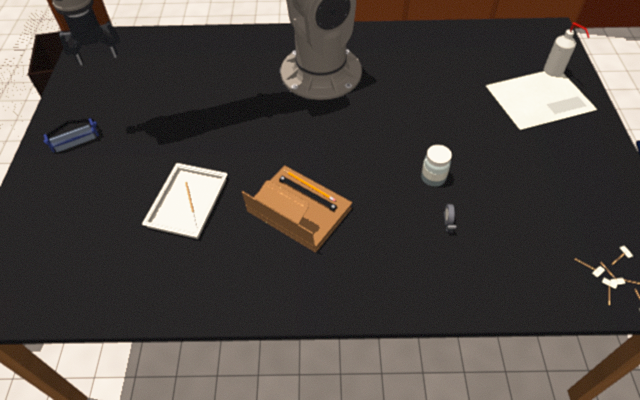

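View pics/top0.png

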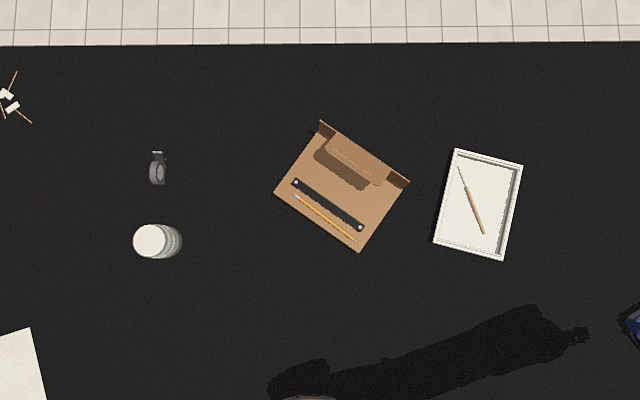

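The scene view shows the wallet at about (298,208), with its flap standing on the side away from the robot. The top view shows the bar from (296,182) to (361,228), the pencil just beyond it, the jar at left, and the tray at right. Next I'll enlarge the wallet.

Run:
```python
import pickle,cv2,numpy as np
d=pickle.load(open("c0.pkl","rb"))
a=cv2.resize(d["top"]["image"][110:260,260:420],None,fx=5,fy=5,interpolation=cv2.INTER_CUBIC)[:600]
cv2.imwrite("pics/z1.png",a)
```

```text
(no output)
```

View pics/z1.png

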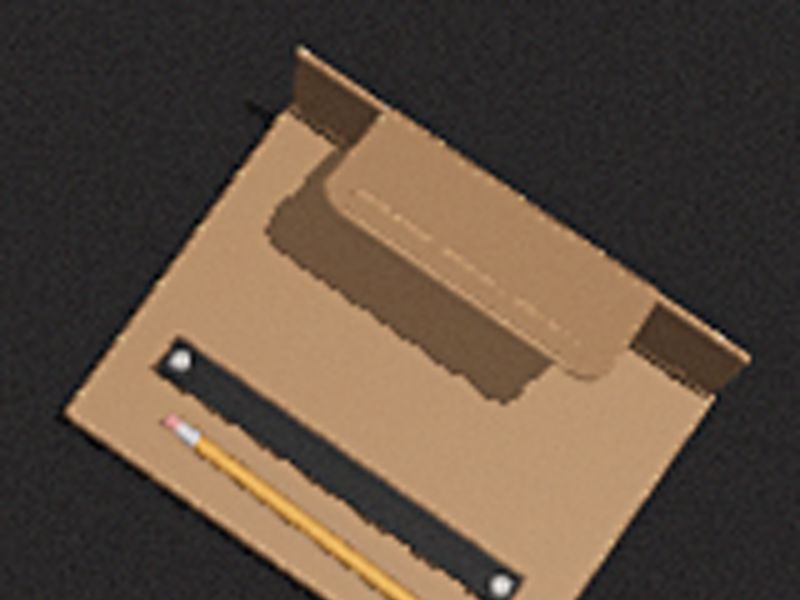

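The crop shows the front-face corners at full-image pixels (317.8,132), (402.8,189.4) and (273.2,192.2). The panel's top corners are at (319.8,119.4) and (410,181.4), and the tongue is bent toward the robot.

```bash
cat > h.py <<'E'
import cv2,numpy as np
from scipy.optimize import least_squares
def proj(c,P): return cv2.projectPoints(np.array(P,float).reshape(-1,3),c["rvec"],c["tvec"],c["camera_matrix"],None)[0].reshape(-1,2)
def ray(c,uv,z):
    K=c["camera_matrix"];R=cv2.Rodrigues(c["rvec"])[0];t=np.ravel(c["tvec"])
    d=R.T@np.linalg.inv(K)@[*uv,1];o=-R.T@t
    return o+d*(z-o[2])/d[2]
def W(p,P):
    x,y,a=p;P=np.array(P,float).reshape(-1,3);c,s=np.cos(a),np.sin(a)
    return P@np.array([[c,-s,0],[s,c,0],[0,0,1]]).T+[x,y,0]
E
python3 - <<'E'
import pickle
from h import *
c=pickle.load(open("c0.pkl","rb"))["top"]
for uv,z in(((317.8,132),.028),((402.8,189.4),.028),((273.2,192.2),.028)):print(ray(c,uv,z))
uv=np.array([(317.8,132),(402.8,189.4),(273.2,192.2),(358.5,252),(319.8,119.4),(410,181.4)])
# which side is +y: x toward robot => +y to the right in top image?
best=None
for s in(1,-1):
  def f(q):
    p=q[:3];th=q[3]
    X=-.0875+.07*np.cos(th);Z=.0295+.07*np.sin(th)
    P=[(-.0875,s*.1175,.028),(-.0875,-s*.1175,.028),(.0875,s*.1175,.028),(.0875,-s*.1175,.028),(X,s*.1155,Z),(X,-s*.1155,Z)]
    return (proj(c,W(p,P))-uv).ravel()
  for a0 in np.arange(-3,3.2,1):
    r=least_squares(f,[.6,0,a0,1.5])
    if best is None or r.cost<best[0]:best=(r.cost,s,r.x,f(r.x).reshape(-1,2).round(1).tolist())
print(best)
p=best[2][:3]
l=ray(c,(295.6,177.6),.039);r=ray(c,(364.4,225.4),.039);print(np.linalg.norm(l-r))
for n,P in dict(hinge=(-.0875,0,.0295),lip=(.0305,0,.036)).items():print(n,W(p,P))
print("bar edge",l,r,"tray corner",ray(c,(433,242),.02),ray(c,(456,149),.02))
np.save("p.npy",p)
E
```

```text
[ 0.72295346 -0.02509903  0.028     ]
[ 0.58834443 -0.21483954  0.028     ]
[0.58525716 0.07639548 0.028     ]
(np.float64(2.26199886035284), -1, array([ 0.58675353, -0.06883412,  2.51551468,  1.65005265]), [[-0.1, -1.5], [0.2, -0.2], [-0.6, 0.3], [0.3, 1.3], [-0.1, 0.0], [0.2, 0.1]])
0.1856400787221843
hinge [[ 0.65765757 -0.1201066   0.0295    ]]
lip [[ 0.56203841 -0.050962    0.036     ]]
bar edge [0.6159624 0.0253938 0.039    ] [ 0.50768942 -0.12540143  0.039     ] tray corner [ 0.46998042 -0.27987219  0.02      ] [ 0.68185226 -0.34188576  0.02      ]
```

```bash
python3 -m jog '[[3.2,3.2,0,0,0,8.3,0],[6.4,6.4,0,0,0,16.6,0],[9.6,9.6,0,0,0,25,0],[12.8,12.8,0,0,0,33.3,0],[16,16,0,0,0,41.6,0]]'
python3 -m jog '[[3.2,3.2,0,0,0,8.3,0],[6.4,6.4,0,0,0,16.6,0],[9.6,9.6,0,0,0,25,0],[12.8,12.8,0,0,0,33.3,0],[16,16,0,0,0,41.6,0]]'
python3 -m jog '[[3.2,3.2,0,0,0,8.3,0],[6.4,6.4,0,0,0,16.6,0],[9.6,9.6,0,0,0,25,0],[12.8,12.8,0,0,0,33.3,0],[16,16,0,0,0,41.6,0]]'
cat > where.py <<'E'
from bench import bot
from h import *
from scipy.spatial.transform import Rotation as R
p=np.load("p.npy");o=bot.get_obs();d=np.array(o["position"])-W(p,[(-.0875,0,.0295)])[0]
x=np.array([np.cos(p[2]),np.sin(p[2])]);y=np.array([-x[1],x[0]])
print("t",o["t"],"from hinge x,y,z mm",(1e3*np.array([d[:2]@x,d[:2]@y,d[2]])).round(1),"F",np.round(o["contact_force"],2),"toolx az",np.degrees(np.arctan2(*R.from_quat(o["orientation"]).as_matrix()[1::-1,0])).round(1), "tilt z",R.from_quat(o["orientation"]).as_matrix()[:,2].round(3),"g",o["grip_width"],o["q"])
print("x dir",x,"y",y)
E
python3 where.py
```

```text
t: 0.6
position: [0.3852, -0.4751, 0.2312]
orientation: [0.86, 0.51, -0.0, -0.0]
contact_force: [-0.1, -1.2, -0.4]
grip_width: 0.142
finger_force: 0.0
t: 1.1
position: [0.5452, -0.3152, 0.2312]
orientation: [0.623, 0.782, -0.0, -0.0]
contact_force: [0.4, -0.8, -0.3]
grip_width: -0.002
finger_force: 0.0
t: 1.6
position: [0.7052, -0.1553, 0.231]
orientation: [0.305, 0.952, -0.0, -0.0]
contact_force: [-0.5, -0.5, 0.0]
grip_width: -0.003
finger_force: 0.0
t 1.6 from hinge x,y,z mm [-59.2   0.7 201.5] F [-0.48 -0.54  0.01] toolx az 144.5 tilt z [-0.001 -0.    -1.   ] g -0.003447579659661946 [ 0.47821203  0.55471904 -0.52587426  1.4560097   0.28673274  1.20822076
  0.86727598]
x dir [-0.81033193  0.58597113] y [-0.58597113 -0.81033193]
```

```bash
python3 -m jog '[[0,0,-3,0,0,0,0],[0,0,-6,0,0,0,0],[0,0,-9,0,0,0,0],[0,0,-12,0,0,0,0],[0,0,-13.9,0,0,0,0]]'
python3 -m jog '[[-0.6,0.45,0,0,0,0,0],[-1.2,0.9,0,0,0,0,0],[-1.8,1.3,0,0,0,0,0],[-2.4,1.75,0,0,0,0,0],[-3,2.15,0,0,0,0,0]]'
python3 where.py
python3 - <<'E'
import numpy as np
from h import *
x=np.array([-.8103,.586])
for th in np.linspace(1.65,0,27):
    c=.064*np.array([np.cos(th),np.sin(th)])+.0015*np.array([-np.sin(th),np.cos(th)])-[.011,0]
    print(round(th,2),(c*1e3).round(1),"rel to start cm:",np.r_[x*(c[0]+.022),c[1]-.0625].round(4)*100)
from bench import bot
c=bot.capture("scene");cv2.imwrite("pics/s1.png",cv2.resize(c["image"][130:280,200:400],None,fx=4,fy=4))
E
```

```text
t: 2.1
position: [0.7031, -0.1565, 0.0895]
orientation: [0.307, 0.952, -0.0, -0.001]
contact_force: [-0.4, 0.7, 0.8]
grip_width: 0.002
finger_force: 0.0
t: 2.6
position: [0.6742, -0.1346, 0.0935]
orientation: [0.307, 0.952, 0.0, 0.001]
contact_force: [-0.5, 0.1, -0.9]
grip_width: -0.003
finger_force: 0.0
t 2.6 from hinge x,y,z mm [-21.9   2.1  64. ] F [-0.48  0.06 -0.9 ] toolx az 144.2 tilt z [ 0.001 -0.    -1.   ] g -0.0031967018949926626 [ 0.45415925  0.62942237 -0.49737081  1.65801197  0.35473858  0.94356892
  0.77327225]
x dir [-0.81033193  0.58597113] y [-0.58597113 -0.81033193]
1.65 [-17.6  63.7] rel to start cm: [-0.36  0.26  0.12]
1.59 [-13.5  64. ] rel to start cm: [-0.69  0.5   0.15]
1.52 [-9.4 64. ] rel to start cm: [-1.02  0.74  0.15]
1.46 [-5.4 63.8] rel to start cm: [-1.35  0.97  0.13]
1.4 [-1.4 63.3] rel to start cm: [-1.67  1.21  0.08]
1.33 [ 2.6 62.5] rel to start cm: [-2.    1.44  0.  ]
1.27 [ 6.6 61.6] rel to start cm: [-2.32  1.67 -0.09]
1.21 [10.4 60.3] rel to start cm: [-2.63  1.9  -0.22]
1.14 [14.2 58.8] rel to start cm: [-2.94  2.12 -0.37]
1.08 [17.9 57.1] rel
[... 249 characters left out ...]

0.76 [34.3 45.2] rel to start cm: [-4.56  3.3  -1.73]
0.7 [37.1 42.3] rel to start cm: [-4.79  3.46 -2.02]
0.63 [39.6 39.2] rel to start cm: [-5.    3.61 -2.33]
0.57 [42.  35.9] rel to start cm: [-5.19  3.75 -2.66]
0.51 [44.2 32.4] rel to start cm: [-5.36  3.88 -3.01]
0.44 [46.1 28.9] rel to start cm: [-5.52  3.99 -3.36]
0.38 [47.9 25.2] rel to start cm: [-5.66  4.09 -3.73]
0.32 [49.3 21.4] rel to start cm: [-5.78  4.18 -4.11]
0.25 [50.6 17.5] rel to start cm: [-5.88  4.25 -4.5 ]
0.19 [51.6 13.6] rel to start cm: [-5.96  4.31 -4.89]
0.13 [52.3  9.6] rel to start cm: [-6.02  4.35 -5.29]
0.06 [52.8  5.6] rel to start cm: [-6.06  4.38 -5.69]
0.0 [53.   1.5] rel to start cm: [-6.08  4.4  -6.1 ]
```

View pics/s1.png

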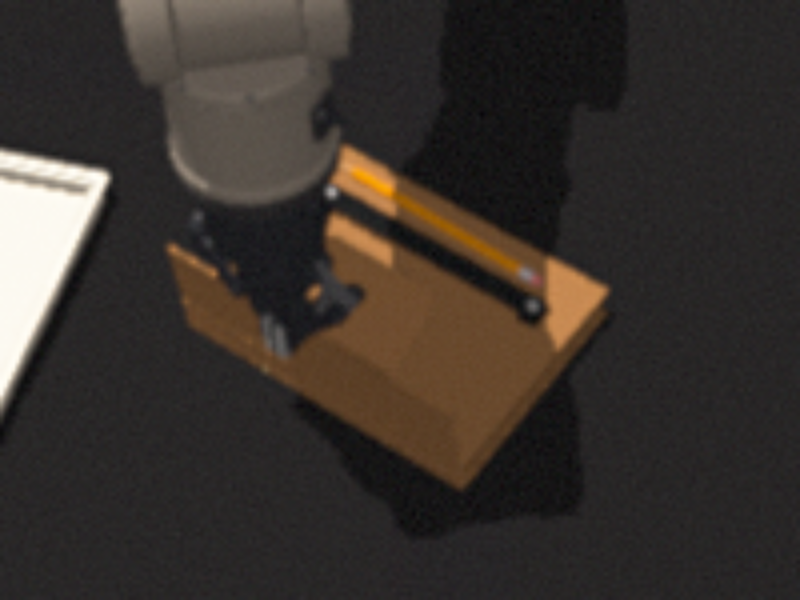

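The picture shows the fingertips at about crop (275,340), just outside the flap and touching nothing. I'll project the model into this view to check the lateral position.

Run:
```python
from bench import bot
import pickle
from h import *
p=np.load("p.npy");d=pickle.load(open("c0.pkl","rb"));c=d["scene"]
th=1.65;X=-.0875+.07*np.cos(th);Z=.0295+.07*np.sin(th)
P=W(p,[(X,.1155,Z),(X,-.1155,Z),(X,0,Z),(-.0875,.1175,.028),(-.0875,-.1175,.028),(.0875,-.1175,.028)])
P=np.vstack([P,bot.get_obs()["position"]])
for a in proj(c,P):print(a.round(1),((a-[200,130])*4).round())
b=c["image"][130:280,200:400];n=bot.capture("scene")["image"][130:280,200:400]
cv2.imwrite("pics/s2.png",np.hstack([cv2.resize(i,None,fx=4,fy=4)[:, :400+0*1] if 0 else cv2.resize(i[:,:130],None,fx=3,fy=3,interpolation=2) for i in(b,n)]))
```

```text
[240.5 189.9] [162. 240.]
[311.5 231.7] [446. 407.]
[274.9 210.1] [300. 321.]
[244.7 204. ] [179. 296.]
[314.1 245.6] [456. 462.]
[350.9 200.9] [604. 284.]
[270.8 215.1] [283. 341.]
```

View pics/s2.png

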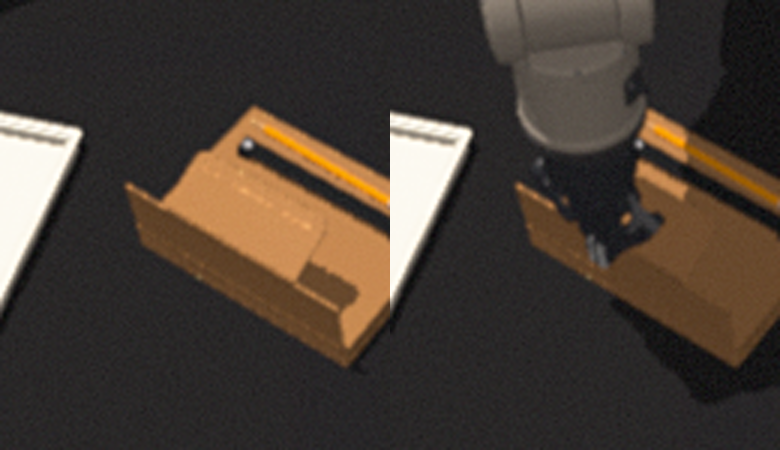

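The projection agrees with the picture: the fingers are outside the panel and near its middle. Now the fold along the arc.

```bash
python3 -m jog '[[-0.4,0.3,0.1,0,0,0,0],[-0.7,0.5,0.1,0,0,0,0],[-1,0.75,0.1,0,0,0,0],[-1.35,1,0.1,0,0,0,0],[-1.7,1.2,0.1,0,0,0,0]]' | grep -v orient
python3 -m jog '[[-0.3,0.2,-0.1,0,0,0,0],[-0.6,0.45,-0.2,0,0,0,0],[-0.95,0.7,-0.3,0,0,0,0],[-1.25,0.9,-0.45,0,0,0,0],[-1.55,1.15,-0.65,0,0,0,0]]' | grep -v orient
python3 where.py
python3 - <<'E'
from bench import bot
import cv2,numpy as np
a=bot.capture("scene")["image"][130:280,210:360];b=bot.capture("top")["image"][100:250,270:420]
cv2.imwrite("pics/s3.png",cv2.resize(np.hstack([a,b]),None,fx=2.6,fy=2.6,interpolation=2))
E
```

```text
t: 3.2
position: [0.657, -0.1228, 0.0932]
contact_force: [1.1, -0.7, 0.1]
grip_width: -0.001
finger_force: 0.2
t: 3.7
position: [0.6416, -0.1114, 0.0867]
contact_force: [-0.2, -0.3, 0.6]
grip_width: 0.0
finger_force: 0.3
t 3.7 from hinge x,y,z mm [18.1  2.4 57.2] F [-0.19 -0.35  0.57] toolx az 144.2 tilt z [ 0. -0. -1.] g 8.250869058880435e-05 [ 0.44517649  0.58907905 -0.50613069  1.7499844   0.35288162  0.89394469
  0.73274509]
x dir [-0.81033193  0.58597113] y [-0.58597113 -0.81033193]
```

View pics/s3.png

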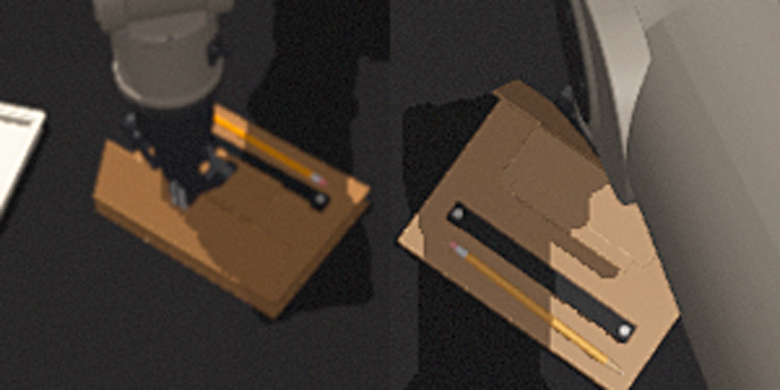

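The flap is leaning over at about 60°, with the tongue still bent and short of the bar. The wallet and pencil haven't moved. Continuing along the arc.

```bash
python3 -m jog '[[-0.3,0.2,-0.2,0,0,0,0],[-0.55,0.4,-0.4,0,0,0,0],[-0.85,0.6,-0.65,0,0,0,0],[-1.1,0.8,-0.9,0,0,0,0],[-1.35,0.95,-1.2,0,0,0,0]]' | grep -v orient
python3 -m jog '[[-0.2,0.15,-0.3,0,0,0,0],[-0.4,0.3,-0.6,0,0,0,0],[-0.6,0.4,-0.95,0,0,0,0],[-0.75,0.55,-1.3,0,0,0,0],[-0.95,0.7,-1.65,0,0,0,0]]' | grep -v orient
python3 where.py
python3 - <<'E'
from bench import bot
import cv2,numpy as np
a=bot.capture("scene")["image"][130:280,210:360];b=bot.capture("top")["image"][100:250,270:420]
cv2.imwrite("pics/s4.png",cv2.resize(np.hstack([a,b]),None,fx=2.6,fy=2.6,interpolation=2))
E
```

```text
t: 4.3
position: [0.6281, -0.1018, 0.0746]
contact_force: [1.6, 0.2, 0.1]
grip_width: 0.001
finger_force: 0.4
t: 4.8
position: [0.619, -0.0954, 0.0582]
contact_force: [1.4, -3.3, 3.8]
grip_width: 0.0
finger_force: 2.4
t 4.8 from hinge x,y,z mm [45.8  2.7 28.7] F [ 1.41 -3.29  3.81] toolx az 144.2 tilt z [ 0. -0. -1.] g 0.0002976176151425628 [ 0.42487401  0.59172888 -0.49786258  1.82433891  0.37390142  0.81912812
  0.68526231]
x dir [-0.81033193  0.58597113] y [-0.58597113 -0.81033193]
```

View pics/s4.png

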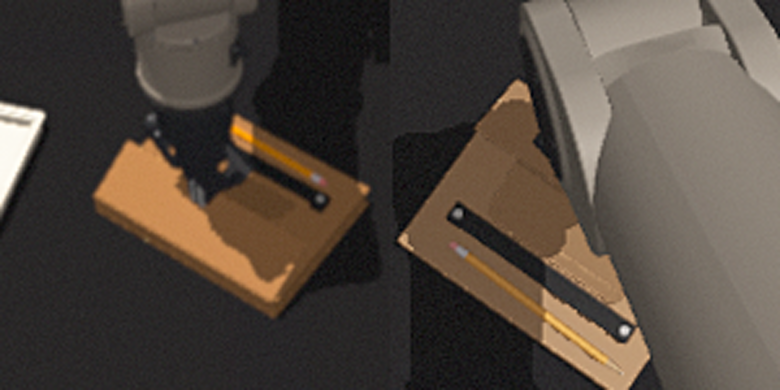

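The tongue edge has come down on the face short of the bar, and contact force is about 5 N. The wallet is still in place. Next I press the panel down.

```bash
python3 -m jog '[[-0.1,0.1,-0.4,0,0,0,0],[-0.2,0.15,-0.8,0,0,0,0],[-0.3,0.2,-1.15,0,0,0,0],[-0.35,0.25,-1.5,0,0,0,0],[-0.4,0.3,-1.9,0,0,0,0]]' | grep -v orient
python3 where.py
python3 -m jog '[[-0.05,0,-0.25,0,0,0,0],[-0.1,0.05,-0.5,0,0,0,0],[-0.1,0.05,-0.7,0,0,0,0],[-0.1,0.05,-0.9,0,0,0,0],[-0.1,0.05,-1,0,0,0,0]]' | grep -v orient
python3 where.py
python3 - <<'E'
from bench import bot
import cv2,numpy as np
a=bot.capture("scene")["image"][130:280,210:360];b=bot.capture("top")["image"][100:250,270:420]
cv2.imwrite("pics/s5.png",cv2.resize(np.hstack([a,b]),None,fx=2.6,fy=2.6,interpolation=2))
E
```

```text
t: 5.4
position: [0.6146, -0.0918, 0.039]
contact_force: [-1.6, 0.9, 4.8]
grip_width: -0.002
finger_force: 2.1
t 5.4 from hinge x,y,z mm [51.4  2.3  9.5] F [-1.59  0.88  4.8 ] toolx az 144.2 tilt z [-0.  0. -1.] g -0.0015707856188217277 [ 0.41290438  0.61135141 -0.48724952  1.84321511  0.39055123  0.78324349
  0.66587972]
x dir [-0.81033193  0.58597113] y [-0.58597113 -0.81033193]
t: 5.9
position: [0.6141, -0.0914, 0.0307]
contact_force: [-15.3, 2.0, 43.4]
grip_width: 0.002
finger_force: 22.3
t 5.9 from hinge x,y,z mm [52.1  2.3  1.2] F [-15.27   2.05  43.42] toolx az 144.2 tilt z [ 0.    -0.001 -1.   ] g 0.0018658316394930042 [ 0.40751441  0.62135502 -0.48132565  1.84840509  0.3992199   0.76811755
  0.6575389 ]
x dir [-0.81033193  0.58597113] y [-0.58597113 -0.81033193]
```

View pics/s5.png

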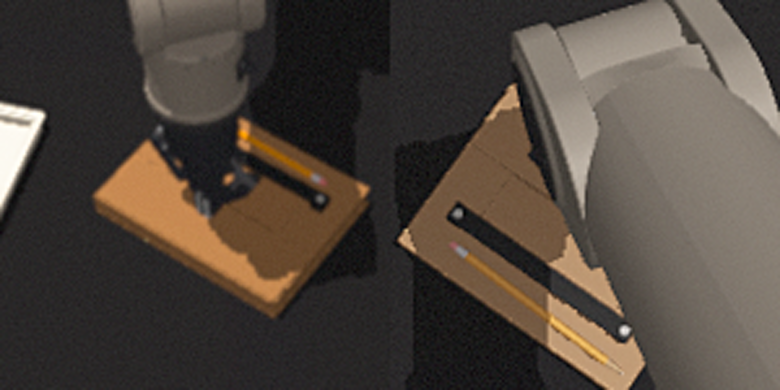

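The panel is flat and the tongue reaches under the bar. Lifting straight up.

```bash
python3 -m jog '[[0,0,0.2,0,0,0,0],[0,0,0.4,0,0,0,0],[0,0,0.6,0,0,0,0],[0,0,0.9,0,0,0,0],[0,0,1.2,0,0,0,0]]' | grep force
python3 -m jog '[[0,0,2,0,0,0,0],[0,0,5,0,0,0,0],[0,0,9,0,0,0,0],[0,0,13,0,0,0,0],[0,0,17,0,0,0,0]]' | grep force
python3 -m jog '[[0,-4,0,0,0,0,0],[0,-8,0,0,0,0,0],[0,-12,0,0,0,0,0],[0,-16,0,0,0,0,0],[0,-20,0,0,0,0,0]]' | grep -v orient
python3 -m jog '[[0,-4,0,0,0,0,0],[0,-8,0,0,0,0,0],[0,-12,0,0,0,0,0],[0,-15,0,0,0,0,0],[0,-15,0,0,0,0,0]]' | grep -v orient
python3 - <<'E'
from bench import bot
import cv2,numpy as np
a=bot.capture("scene")["image"][130:280,210:360];b=bot.capture("top")["image"][100:250,270:420]
cv2.imwrite("pics/s6.png",cv2.resize(np.hstack([a,b]),None,fx=2.6,fy=2.6,interpolation=2))
E
```

```text
contact_force: [0.2, -0.3, 0.9]
finger_force: 0.0
contact_force: [1.3, -1.1, 0.3]
finger_force: 0.0
t: 7.5
position: [0.6135, -0.2933, 0.2115]
contact_force: [1.2, -0.8, 0.4]
grip_width: -0.001
finger_force: 0.0
t: 8.0
position: [0.6118, -0.4471, 0.2104]
contact_force: [-1.2, 0.8, -1.1]
grip_width: 0.0
finger_force: 0.0
```

View pics/s6.png

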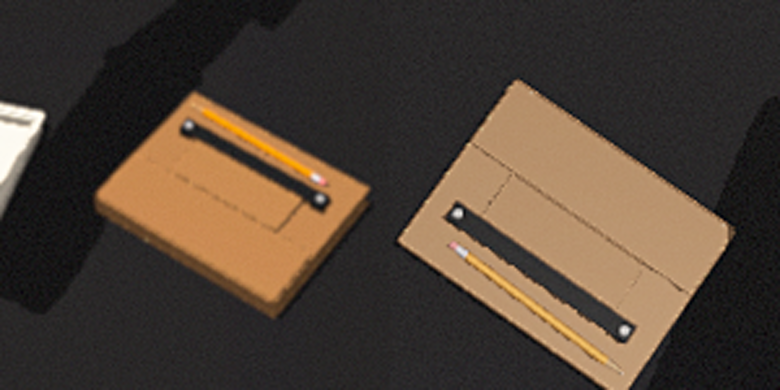

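The flap lies flat with the crease line at about (470,145)–(690,290) in the right half. The tongue runs under the bar, and the wallet and pencil are where they were. Handing in.

```bash
python3 -c "
from bench import bot
print(bot.sign_off())"
```

```text
the job is handed in; nothing more can be done
None
```

The wallet is closed: the flap lies flat by itself with its tongue under the bar, the wallet and pencil are where they were, the arm stayed clear of the other items, and the job is handed in (about 8 s used of 38 s).

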